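Walk the cooling block round and dock it on its charger

ROBOT

A 6-joint arm with a two-finger parallel gripper is mounted at the origin on a cart in front of the work surface, level with it; the furniture and walls round the work are solid. World frame = base frame: x ahead of the robot, y to its left, z up, the work surface at z = 0. Lengths are in m, angles in rad, forces in N, time in s.
With the tool pointing down it reaches from about 0.3 to 0.875 m from the base axis. Payload 6.4 kg.
Tool frame: the origin (TCP) lies at the very end of the fingers, on their centre line; the grasp point (between the pads) lies 19 mm behind it; z points along the fingers, y is the line along which they close (so a half turn about z gives the same grasp; the last joint's range is limited). The gripper opens to 88 mm and grips with 3 to 60 N. Pads are 18 mm wide; open, the fingers measure 123 mm over their backs; the gripper's body (75 mm by 187 mm) begins 45 mm behind the grasp point.
Start: joints at [-1.314, 0.181, 1.607, -0, 1.354, -0.206], TCP at [0.257, -0.515, 0.203] pointing down, gripper open.
Joint ranges: [-2.99, 2.99], [-0.89, 2.07], [0.3, 2.58], [-1.14, 4.28], [0, 2.63], [-3.12, 3.12]. Speed limits (rad/s): [2.57, 2.57, 3.01, 3.14, 3.14, 3.14].

INTERFACE

Orientations are given as [roll, pitch, yaw] about the fixed x, y, z axes, in that order (R = Rz(yaw) Ry(pitch) Rx(roll)).
In Python, from cell import state, grab_frame, finish_job, look_for, landmark_of gives the robot as it stands.
- The arm moves only by the tool move_arm, never from a script. Its argument "commands" is a list of rows, each a list of 5 numbers: the finger opening in mm, from 0 to 88.1, then the shift along the tool's x, y, z in mm, then the turn about the tool's z in degrees. In form: [[hand, x, y, z, turn], ...]. A call has 1 to 8 rows; each row shifts and turns the commanded pose from where the row before left it, along the tool's axes as they then stand; what a row does not reach is not made up. A row lasts 1/10 s, in which the tool goes at most 50 mm and 8.59 degrees, less where a joint would pass 70% of its speed; a pose out of reach is approached as far as the arm can. A call with a gripper value outside its range is refused whole. The fingers move at their own pace and stop on an object; "force" is the grip in N (left out, the last holds). Time passes only in rows, so rows that do not move let the fingers close. It gives the time, the measured TCP pose, the force, the opening and the grip force at its end, in the units of the state.
- state(): the state, without advancing time (a new reading comes with each control period).
- grab_frame(name): name is "scene" or "top" or "wrist"; returns a dict with "image" (420x560x3 uint8, blue, green, red), "K" (3x3 intrinsics, pixels), "origin" and "rotation" of the camera in the world; the wrist camera has in their place "tool_from_camera" (4x4, takes a point from camera to tool coordinates, whose origin is the TCP and whose axes are the flange's). Camera axes: x right, y up, looking along -z (the intrinsics and any distortion apply to the point x, -y, -z); pixel columns grow to the right and rows downward; lengths in m; the calibration is good to about 2 mm. A picture is of the moment at which its call begins: read the wrist's pose just before it. There is no depth.
- finish_job(): hands the job in; it is judged then, once.
Trained networks look in the newest picture that a camera, given by its name, has taken for a name from the list of things; names that differ only in an ending like _2 or _b are one class to them, and where a whole thing is asked for, a point or a joint stands for the part that bears it (a point fixed in the world has none). Each returns a list of dicts, best first, with "score" (0 to 1); they miss things now and then, are a little off and sometimes report something else, mostly with a low value. They report only what shows in the picture. A call takes as long as a camera call.
- look_for(camera, query): "box" ([left, top, width, height] in pixels, round what is visible of it).
- landmark_of(camera, query): "pixel" ([row, column] in pixels: a listed point, or the origin of a listed thing).
The state is a dict: "clock": time; "joint_positions": joint angles; "qd": joint speeds; "joint_torque": joint torques, N m; "eef_pos": TCP position; "tcp_rot": TCP orientation; "force": force on the tool from outside, world axes, zero at the start; "torque": the same for the moment, N m; "opening": opening from 0.0 (shut) to 1.0 (fully open); "gripper_force": force on a finger pad.
Only numpy, scipy, OpenCV 4.12 (cv2) and the standard library are available. Lean on these libraries where they do the work, as an engineer would, in place of code of your own. Each camera call takes 0.05 s, during which the arm holds its last target. There are 200 camera calls.

TASK

The heavy aluminium cooling block, with sample tubes in it, stands askew in front of its white charging dock. Never lift it: only push it, nudging it round by its corners with the fingertips until its black contact side faces the dock squarely, and only then let it meet the two brass spring pins, which bend if the block comes at them askew. Leave it pushed fully home: its back flat against the dock's fence with both pins pressed in, its end up against the dock's side stop; do not knock the other things on the bench about.

Things in the scene. Friction and masses are not known exactly. Their poses are not given: they have to be found in the camera images.
- dock: White charging dock, fixed to the bench, 160 mm wide, 55 mm high. Origin: on the bench under the middle of its fence, the upright grey front face (x = 0, y = -80 to +80 mm). x points from the fence into the dock, away from the block; y to the left along the fence, z up. Its housing ends at x = 108 mm. Place and yaw (-22 to -7 degrees) vary.
- stop_face (a point): Middle of the stopping face of the dock's side stop, a grey bar 13 mm thick and 35 mm high that stands out from the left end of the fence to x = -68 mm in the dock's frame; the face looks to -y and lies at y = +65 mm. The right end is open. Left of the dock stands a big white canister, 0.17 m high, with a red knob: keep the gripper right of world y = -0.23 m there.
- block: Cooling block, 96 x 130 x 54 mm (x, y, z), 0.9 kg, on four rubber feet; 3 to 8 N push it over the bench. Origin: centre of its underside. x points out of the black contact side with two brass pads; the opposite side has a blue stripe. Docked: axes parallel to the dock's, origin at x = -48, y = 0 mm in its frame. Starts 35 to 58 degrees counterclockwise of that, 82 to 107 mm short of it and 40 to 75 mm to the right.
- block_back (a point): Middle of the block's contact side (28 mm above the bench); on the fence when docked.
- block_end (a point): Middle of the block's left end face (18 mm above the bench); on the side stop's face when docked.
- pin_left (a joint): Left brass spring pin, 11 mm thick, in the fence at y = +25 mm in the dock's frame, 28 mm above the bench. Value in m: 0 standing out 6 mm from the fence, 0.006 pressed in flush. Spring of 0.2 to 0.6 N. A block slid along the fence from more than 30 mm to the right of its place would catch on the side of this pin: come in nearer than that.
- pin_right (a joint): Right brass spring pin at y = -25 mm, same as the left one.
- vial: Bystander, to be left where it is: green-capped test vial, 34 mm across, 62 mm high. Origin: centre of its underside.
- beaker: Bystander, to be left where it is: small clear beaker, 56 mm across, 69 mm high. Origin: centre of its underside.
- red_marker: Bystander, to be left where it is: red marker pen, 135 mm long, 11 mm thick. Origin: centre of its underside.
- steel_forceps: Bystander, to be left where it is: steel forceps, 128 mm long, 9 mm thick. Origin: centre of its underside.
- tube: Bystander, to be left where it is: purple-capped blood tube lying flat, 90 mm long, 15 mm thick. Origin: centre of its underside.

How it is judged:
On the way:
1. the block is squared up to the dock (within 0.15 rad) before it presses the pins (angle between the x axis of block and the x axis of dock, either way round below 0.15 rad and value of joint each of pin_left, pin_right below 0.001 m).
At the end, for the whole second after the job is handed in: The block stands flat and still on the bench, square to the dock within 0.04 rad, its contact side within 3 mm of the fence with both pins pressed in by more than 3 mm, and its left end within 4 mm of the side stop (angle between the x axis of block and the x axis of dock, either way round below 0.04 rad and value of joint each of pin_left, pin_right above 0.003 m and x of block_back in the frame of dock above -0.003 m and y of block_end in the frame of dock between 0.061 and 0.068 m and height (world z) of block below 0.003 m and angle between block's own z axis and vertical below 0.03 rad and linear speed of block below 0.01 m/s); the robot touches nothing.
It fails at once if the block is lifted or tipped (height (world z) of block above 0.006 m or angle between block's own z axis and vertical above 0.08 rad).
It fails at once if a spring pin is pressed by a block more than 0.15 rad out of square (angle between the x axis of block and the x axis of dock, either way round above 0.15 rad and value of joint any of pin_left, pin_right above 0.001 m).
It fails at once if a bystander is moved by more than 20 mm (distance of any of vial, beaker, red_marker, steel_forceps, tube from where it was at the start of the episode above 0.02 m).
It also fails if it takes over 70 s, if anything falls off the work surface, if the arm or the gripper's body presses on something with over 40 N, if the wrist force passes 120 N, or if a joint passes its speed limit or range.

## Working session

There is one attempt and no reset: what is moved stays moved. The work goes in short steps, Python scripts to look and compute and a tool call to move; the robot and the scene stay as the last step left them, time stands still between calls to the robot, and variables do not carry over. Pictures are saved under pics/ and viewed, at most 10 in all, crops included, and the job is handed in when it is done.

Besides the shell and the picture viewer there is one more tool, called as name(argument=value, ...), one argument or row to a line, values as JSON. move_arm: Moves the arm, as the interface text tells. Its arguments: {"type":"object","properties":{"commands":{"type":"array"},"force":{"type":"number"}},"required":["commands"]}

```bash
mkdir -p pics; cat > h.py <<'E'
import numpy as np, cv2
from cell import state, grab_frame, finish_job, look_for, landmark_of
def ray(f,px):
    r,c=px; K=np.array(f["K"]); v=np.array([(c-K[0,2])/K[0,0],(r-K[1,2])/K[1,1],1.])
    d=np.array([v[0],-v[1],-v[2]]); return np.array(f["origin"]),np.array(f["rotation"])@d
def at(f,px,z):
    o,d=ray(f,px); return o+d*(z-o[2])/d[2]
def pix(f,p):
    K=np.array(f["K"]); q=np.array(f["rotation"]).T@(np.array(p)-np.array(f["origin"])); q=np.array([q[0],-q[1],-q[2]])
    u=K@q; return u[:2]/u[2]
Z=dict(dock=0,stop_face=.0175,block=0,block_back=.028,block_end=.018,pin_left=.028,pin_right=.028,vial=0,beaker=0,red_marker=0,steel_forceps=0,tube=0)
E
python3 - <<'E'
from h import *
for c in("top","scene"):
    f=grab_frame(c); cv2.imwrite(f"pics/{c}0.png",f["image"]); print(c,f["origin"],f.keys())
    for n,z in Z.items():
        for r in landmark_of(c,n)[:1]: print(n,round(r["score"],2),np.round(r["pixel"]),np.round(at(f,r["pixel"],z),3))
print(state())
E
```

```text
top [ 0.4559179  -0.34278975  0.90447298] dict_keys(['image', 'K', 'origin', 'rotation'])Traceback (most recent call last):
  File "<stdin>", line 5, in <module>
  File "h.py", line 7, in at
    o,d=ray(f,px); return o+d*(z-o[2])/d[2]
                                       ~^^^
IndexError: invalid index to scalar variable.
```

```bash
sed -i '/^def ray/i from scipy.spatial.transform import Rotation\ndef RM(f):\n    return Rotation.from_euler("xyz",np.array(f["rotation"]).ravel()).as_matrix()' h.py
sed -i 's/np.array(f\["rotation"\])@d/RM(f)@d/; s/np.array(f\["rotation"\]).T/RM(f).T/' h.py
python3 - <<'E'
from h import *
for c in("top","scene"):
    f=grab_frame(c); cv2.imwrite(f"pics/{c}0.png",f["image"]); print(c,f["origin"],f["rotation"],RM(f)@[0,0,-1],f["K"])
    for n,z in Z.items():
        for r in landmark_of(c,n)[:1]: print(n,round(r["score"],2),np.round(r["pixel"]),np.round(at(f,r["pixel"],z),3))
print(state())
E
```

```text
top [ 0.4559179  -0.34278975  0.90447298] [ 0.09375242  0.00171795 -1.55257352] [ 0.09356843  0.00341596 -0.99560699] [[400.90921783   0.         282.37501582]
 [  0.         400.90921783 214.07678919]
 [  0.           0.           1.        ]]
dock 0.92 [179. 289.] [ 0.621 -0.352  0.   ]
stop_face 0.94 [189. 259.] [ 0.595 -0.287  0.017]
block 0.77 [247. 307.] [ 0.467 -0.397  0.   ]
block_back 0.76 [224. 294.] [ 0.516 -0.366  0.028]
block_end 0.86 [266. 288.] [ 0.426 -0.353  0.018]Traceback (most recent call last):
  File "<stdin>", line 5, in <module>
ValueError: it knows: beaker, block, block_back, block_end, dock, red_marker, steel_forceps, stop_face, tube, vial
```

View pics/top0.png

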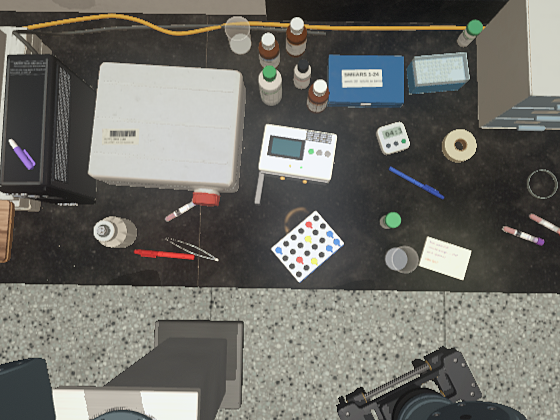

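```bash
cat >> h.py <<'E'
for k in("pin_left","pin_right"): Z.pop(k)
def scan(c,names=Z):
    f=grab_frame(c)
    for n in names:
        for r in landmark_of(c,n)[:1]: print(c,n,round(r["score"],2),np.round(r["pixel"],1),np.round(at(f,r["pixel"],Z[n]),3))
    return f
E
python3 - <<'E'
from h import *
f=scan("top"); cv2.imwrite("pics/topc.png",cv2.resize(f["image"][105:295,225:425],None,fx=3.15,fy=3.15,interpolation=2)) # 800x600
f=scan("scene"); cv2.imwrite("pics/scene0.png",f["image"]); print(f["origin"])
print(state()["eef_pos"],state()["tcp_rot"])
E
```

```text
top dock 0.76 [179.8 290.8] [ 0.62  -0.357  0.   ]
top stop_face 0.63 [188.2 262.8] [ 0.597 -0.295  0.017]
top block 0.73 [245.4 307.7] [ 0.471 -0.398  0.   ]
top block_back 0.75 [245.3 305.1] [ 0.471 -0.391  0.028]
top block_end 0.82 [266.2 283.8] [ 0.424 -0.345  0.018]
top vial 0.66 [223.5 384.1] [ 0.524 -0.57   0.   ]
top beaker 0.92 [259.8 392.4] [ 0.442 -0.588  0.   ]
top steel_forceps 0.5 [249.  191.4] [ 0.458 -0.137  0.   ]
top tube 0.51 [208.7 186.8] [ 0.549 -0.123  0.   ]
scene stop_face 0.57 [213.9 281. ] [ 0.597 -0.302  0.017]
scene block 0.84 [255. 272.] [ 0.478 -0.391  0.   ]
scene block_back 0.59 [231.8 270.7] [ 0.514 -0.35   0.028]
scene block_end 0.8 [247.6 240.5] [ 0.43  -0.334  0.018]
scene vial 0.77 [280.2 344.3] [ 0.529 -0.566  0.   ]
scene beaker 0.96 [306.8 330.3] [ 0.446 -0.596  0.   ]
scene steel_forceps 0.4 [215.2 199.3] [ 0.458 -0.133  0.   ]
scene tube 0.55 [202.9 221.4] [ 0.537 -0.127  0.   ]
[-0.10633829 -1.01009892  0.69399761]
[ 0.25674426 -0.51453559  0.20323209] [3.14156072e+00 9.05005193e-06 4.62783707e-01]
```

View pics/topc.png

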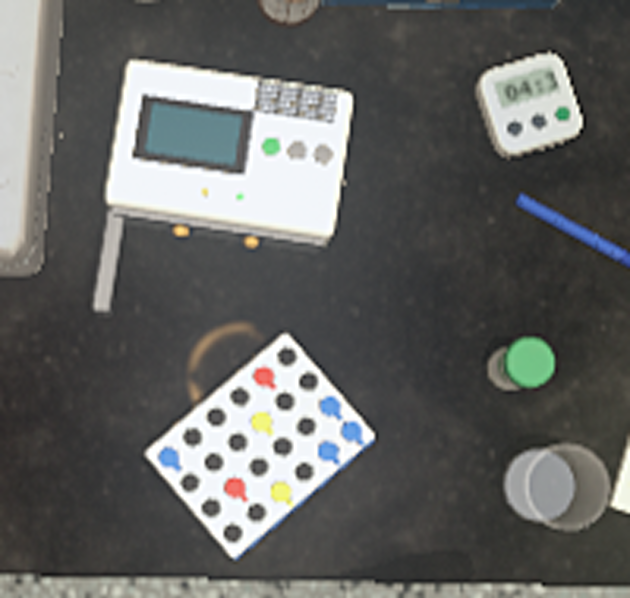

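View pics/scene0.png

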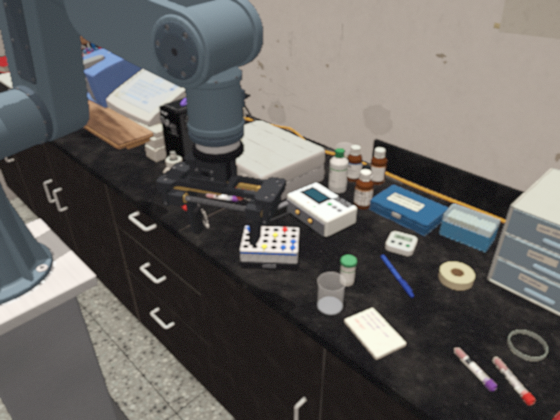

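```bash
cat >> h.py <<'E'
def white(f,z,w,h,near=None,show=True):
    "white flat tops: min-area rectangles at height z, matching size w,h"
    im=f["image"].astype(int); m=((im.min(2)>150)&(im.max(2)-im.min(2)<40)).astype(np.uint8)
    m=cv2.morphologyEx(m,cv2.MORPH_CLOSE,np.ones((7,7)))
    out=[]
    for c in cv2.findContours(m,cv2.RETR_EXTERNAL,cv2.CHAIN_APPROX_NONE)[0]:
        if cv2.contourArea(c)<300: continue
        P=np.array([at(f,(p[0][1],p[0][0]),z)[:2] for p in c],np.float32)
        (x,y),s,a=cv2.minAreaRect(P)
        if abs(min(s)-w)<.015 and abs(max(s)-h)<.02:
            b=cv2.boxPoints(((x,y),s,a)); e=b[1]-b[0] if np.linalg.norm(b[1]-b[0])<np.linalg.norm(b[2]-b[1]) else b[2]-b[1]
            out.append((round(x,4),round(y,4),np.round(s,4),round((np.degrees(np.arctan2(e[1],e[0]))+90)%180-90,1)))
    return out
def show(f):
    # dock: fence origin = centre of 108-deep top minus 54 along x
    for d in white(f,.055,.108,.160): 
        a=np.radians(d[3]); print("dock",d,"fence",np.round(np.array(d[:2])-.054*np.array([np.cos(a),np.sin(a)]),4))
    for d in white(f,.054,.096,.130): print("block",d)
E
python3 - <<'E'
from h import *
f=grab_frame("top"); show(f)
print([np.round(at(f,(105+r/3.15,225+c/3.15),.054)[:2],3) for c,r in((285,333), (375,437), (235,558), (147,453))])
print([np.round(at(f,(105+r/3.15,225+c/3.15),.055)[:2],3) for c,r in((127,60),(353,92),(328,243),(107,205))])
print([np.round(at(f,(105+r/3.15,225+c/3.15),.028)[:2],3) for c,r in((181,230),(251,241))])
print([np.round(at(f,(105+r/3.15,225+c/3.15),.035)[:2],3) for c,r in((110,311),(123,215))])
E
```

```text
block (0.4698, -0.3935, array([0.0931, 0.1268]), np.float32(41.4))
[array([ 0.544, -0.41 ]), array([ 0.475, -0.471]), array([ 0.393, -0.379]), array([ 0.462, -0.319])]
[array([ 0.732, -0.299]), array([ 0.712, -0.455]), array([ 0.606, -0.439]), array([ 0.63 , -0.288])]
[array([ 0.618, -0.339]), array([ 0.612, -0.388])]
[array([ 0.559, -0.29 ]), array([ 0.627, -0.298])]
```

move_arm(
  commands=[
    [0, 34, -9.4, 0, 0],
    [0, 34, -9.4, 0, 0],
    [0, 34, -9.4, 0, 0],
    [0, 34, -9.4, 0, 0],
    [0, 35, -9.6, 0, 0],
    [0, 0, 0, 40, -7.5],
    [0, 0, 0, 40, -7.4],
    [0, 0, 0, 0, 0],
  ],
)

```text
clock: 2.35
eef_pos: [0.3865, -0.3919, 0.1179]
tcp_rot: [-3.131, -0.002, 0.725]
force: [-0.3, 1.5, 0.4]
opening: 0.298
gripper_force: 0.0
```

move_arm(
  commands=[
    [0, 0, 0, 35, 0],
    [0, 0, 0, 35, 0],
    [0, 0, 0, 20, 0],
    [0, 0, 0, 5, 0],
    [0, 0, 0, 0, 0],
  ],
)

```text
clock: 2.85
eef_pos: [0.3888, -0.3966, 0.0291]
tcp_rot: [3.141, 0.0, 0.72]
force: [-1.0, 0.7, -0.2]
opening: 0.003
gripper_force: 0.0
```

```bash
python3 - <<'E'
from h import *
f=grab_frame("top"); show(f); s=state(); print(s["eef_pos"],s["tcp_rot"],s["force"])
cv2.imwrite("pics/top1.png",cv2.resize(f["image"][155:295,225:400],None,fx=4,fy=4,interpolation=2))
E
```

```text
block (0.4677, -0.3953, array([0.0987, 0.1268]), np.float32(41.4))
[ 0.38929082 -0.39720869  0.02993881] [3.13955559e+00 3.14273751e-04 7.21059628e-01] [ 0.66751505 -0.24836903  0.72995007]
```

View pics/top1.png

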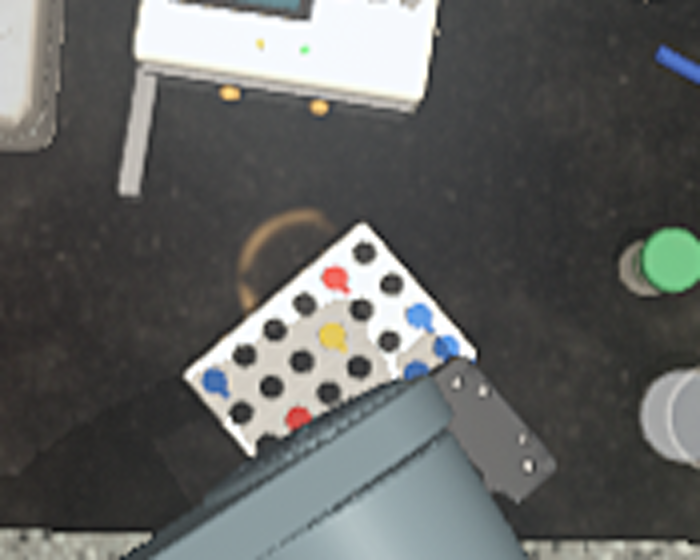

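The picture shows the gripper poised behind the block's near-left corner (bottom of crop), block undisturbed. Push.

move_arm(
  commands=[
    [0, 3, 0, 4, 0],
    [0, 7.7, -2.8, 0, 3],
    [0, 7.7, -2.8, 0, 3],
    [0, 7.7, -2.8, 0, 3],
    [0, 7.7, -2.8, 0, 3],
    [0, 7.7, -2.8, 0, 3],
    [0, 7.7, -2.8, 0, 3],
    [0, 0, 0, 0, 0],
  ],
)

```text
clock: 3.7
eef_pos: [0.421, -0.3544, 0.0255]
tcp_rot: [3.14, -0.001, 0.409]
force: [-0.1, 0.0, -0.3]
opening: 0.001
gripper_force: 0.0
```

```bash
cat >> h.py <<'E'
def edge(f,a0):
    "fit front edge & left end edge of white block top from the mask, with dark bench"
    pass
E
python3 - <<'E'
from h import *
f=grab_frame("top"); show(f); s=state(); print(s["eef_pos"],s["tcp_rot"],s["force"])
cv2.imwrite("pics/top2.png",cv2.resize(f["image"][155:295,225:400],None,fx=4,fy=4,interpolation=2))
E
```

```text
[ 0.42059972 -0.35475155  0.02531999] [ 3.13970634e+00 -4.80728356e-04  4.10382349e-01] [-0.02823168 -0.71796563 -0.38130697]
```

View pics/top2.png

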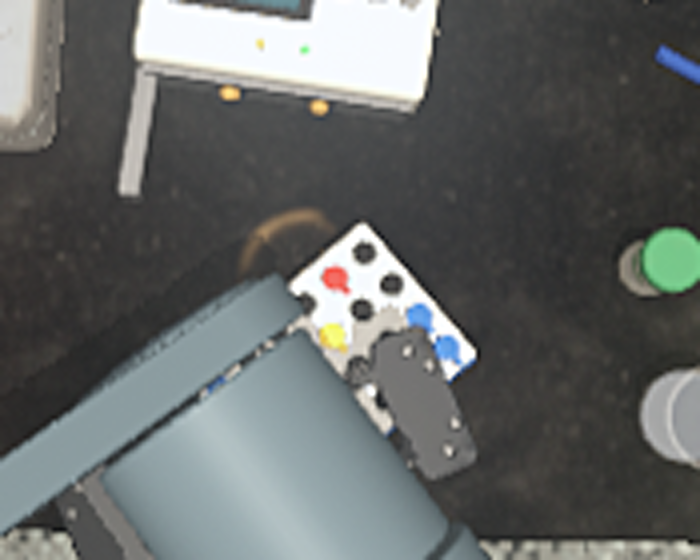

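The arm moved, yet the block's visible corners (362,222) and (475,355) are unchanged and there's no force; I look from the scene and wrist cameras.

```bash
python3 - <<'E'
from h import *
s=grab_frame("scene"); w=grab_frame("wrist"); st=state(); print(st["eef_pos"],st["clock"],pix(s,st["eef_pos"]))
print(w["K"],w["tool_from_camera"])
a=cv2.resize(s["image"][170:310,190:340],(600,560),interpolation=2)
cv2.imwrite("pics/sw.png",cv2.resize(np.hstack([a,cv2.resize(w["image"],(747,560))]),(800,333)))
for n in("block","block_back","block_end"):
  r=landmark_of("scene",n)[:1]
  if r: print(n,r[0]["score"],at(s,r[0]["pixel"],Z[n]))
E
```

```text
[ 0.42006159 -0.35499118  0.02494147] 3.85 [242.9923527  250.98739626]
[[336.36683909   0.         274.8078019 ]
 [  0.         336.36683909 214.46941081]
 [  0.           0.           1.        ]] [[-1.86437926e-03  9.58363539e-01  2.85544832e-01  7.35866204e-02]
 [ 9.99997752e-01  1.49847943e-03  1.49989412e-03  4.72149351e-04]
 [ 1.00956078e-03  2.85546987e-01 -9.58364179e-01 -1.82352579e-01]
 [ 0.00000000e+00  0.00000000e+00  0.00000000e+00  1.00000000e+00]]
block 0.96 [ 0.46845477 -0.38422763  0.        ]
block_back 0.97 [ 0.51748175 -0.35355992  0.028     ]
block_end 0.92 [ 0.42564254 -0.34098149  0.018     ]
```

View pics/sw.png

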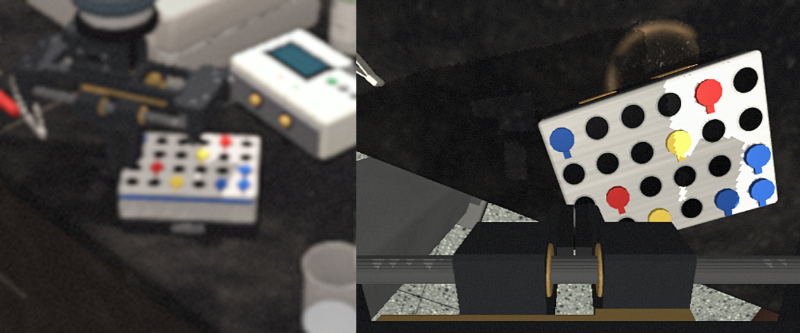

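```bash
cat >> h.py <<'E'
def wrist():
    s=state(); f=grab_frame("wrist"); T=np.array(f["tool_from_camera"]); R=Rotation.from_euler("xyz",s["tcp_rot"]).as_matrix()
    f=dict(f); f["origin"]=R@T[:3,3]+s["eef_pos"]; f["rotation"]=Rotation.from_matrix(R@T[:3,:3]).as_euler("xyz"); return f
E
python3 - <<'E'
from h import *
f=wrist(); print("tcp px",pix(f,state()["eef_pos"]))
for c,r in((232,151.5),(513,63),(531,255)): print(at(f,(r,c),.054)[:2])
for n in("block","block_back","block_end"):
  r=landmark_of("wrist",n)[:1]
  if r: print(n,r[0]["score"],r[0]["pixel"],at(f,r[0]["pixel"],Z[n]))
E
```

```text
tcp px [274.35962335 246.11392459]
[ 0.46498154 -0.3145397 ]
[ 0.54553895 -0.40911143]
[ 0.47626332 -0.46769943]
block 0.67 [184.1, 355.1] [ 0.46874896 -0.38842354  0.        ]
block_back 0.81 [103.1, 353.4] [ 0.50795973 -0.360131    0.028     ]
```

```bash
python3 - <<'E'
from h import *
f=wrist(); s=grab_frame("scene")
a=cv2.resize(f["image"][130:330,180:400],(440,400),interpolation=2); b=cv2.resize(s["image"][205:275,225:288],(360,400),interpolation=2)
cv2.imwrite("pics/w2.png",np.clip(np.hstack([a,b]).astype(float)*1.6,0,255))
E
```

```text
[ WARN:0@2.799] global loadsave.cpp:1063 imwrite_ Unsupported depth image for selected encoder is fallbacked to CV_8U.
```

View pics/w2.png

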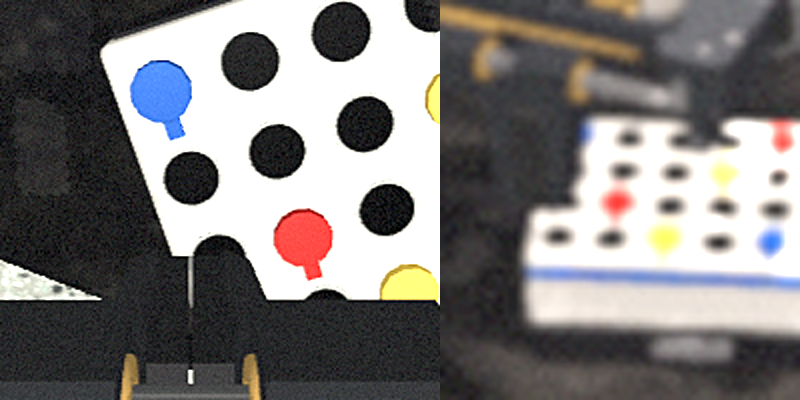

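move_arm(
  commands=[
    [0, 0, 0, -10, 0],
    [0, 0, 0, -30, 0],
    [0, 0, 0, -40, 0],
    [0, 0, 0, -40, 0],
    [0, 0, 0, 0, 0],
    [0, 0, 0, 0, 0],
  ],
)

```text
clock: 4.9
eef_pos: [0.4203, -0.3551, 0.1459]
tcp_rot: [3.138, -0.001, 0.409]
force: [0.4, 0.6, -1.0]
opening: 0.005
gripper_force: 0.0
```

```bash
python3 - <<'E'
from h import *
f=wrist(); st=state(); print("tcp px",pix(f,st["eef_pos"]),st["eef_pos"],st["force"])
s=grab_frame("scene"); p=pix(s,st["eef_pos"]).astype(int); print(p); t=grab_frame("top"); show(t); q=pix(t,st["eef_pos"]).astype(int)
a=cv2.resize(f["image"][130:330,180:400],(440,400),interpolation=2); b=cv2.resize(s["image"][p[1]-50:p[1]+50,p[0]-45:p[0]+45],(360,400),interpolation=2)
cv2.imwrite("pics/w3.png",np.clip(np.hstack([a,b]).astype(float)*1.6,0,255).astype(np.uint8))
E
```

```text
tcp px [272.59480088 245.61179013] [ 0.419607   -0.35416086  0.14425132] [-0.15915223  0.23602791  0.04095326]
[239 207]
```

View pics/w3.png

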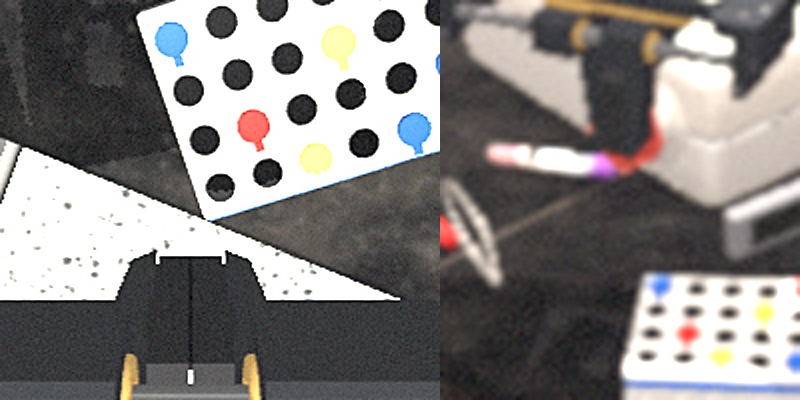

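```bash
python3 - <<'E'
from h import *
f=wrist(); T=np.array(f["tool_from_camera"]); K=np.array(f["K"])
for x in(-.009,0,.009):
  for d in(0,.01,.02,.03,.04):
    q=T[:3,:3].T@(np.array([x,0,-d])-T[:3,3]); u=K@[q[0],-q[1],-q[2]]; print(x,d,(u/u[2])[:2].round(1))
s=grab_frame("scene"); e=np.array(state()["eef_pos"])
for d in(0,.01,.02,.03): print(d,pix(s,e+[0,0,d]))
E
```

```text
-0.009 0 [274.6 260.4]
-0.009 0.01 [274.6 267.8]
-0.009 0.02 [274.5 276. ]
-0.009 0.03 [274.5 285.2]
-0.009 0.04 [274.4 295.4]
0 0 [274.6 246.2]
0 0.01 [274.5 253. ]
0 0.02 [274.5 260.5]
0 0.03 [274.4 268.9]
0 0.04 [274.4 278.3]
0.009 0 [274.5 231.6]
0.009 0.01 [274.5 237.7]
0.009 0.02 [274.5 244.5]
0.009 0.03 [274.4 252.1]
0.009 0.04 [274.4 260.6]
0 [239.51072433 208.24695874]
0.01 [239.26153843 204.37049938]
0.02 [239.00960539 200.45130411]
0.03 [238.75487952 196.48866232]
```

Tips sit about 35 mm above the stated TCP (closed tip at (190,255), expected row ~203), so the fingers passed over the block. I'll return to the start pose and feel downward carefully.

move_arm(
  commands=[
    [0, -23, 13, 0, -6],
    [0, -22, 13, 0, 0],
    [0, 0, 0, 0, -6],
    [0, 0, 0, 30, -6],
    [0, 0, 0, 40, 0],
    [0, 0, 0, 30, 0],
    [0, 0, 0, 10, 0],
    [0, 0, 0, 0, 0],
  ],
)

```text
clock: 5.95
eef_pos: [0.39, -0.3961, 0.0322]
tcp_rot: [-3.137, -0.001, 0.723]
force: [0.2, 0.4, 0.7]
opening: 0.001
gripper_force: 0.0
```

move_arm(
  commands=[
    [0, 0, 0, 5, 0],
    [0, 0, 0, 5, 0],
    [0, 0, 0, 5, 0],
    [0, 0, 0, 5, 0],
    [0, 0, 0, 0, 0],
  ],
)

```text
clock: 6.45
eef_pos: [0.3908, -0.3972, 0.0137]
tcp_rot: [-3.141, -0.0, 0.723]
force: [-0.1, -0.7, -0.9]
opening: 0.004
gripper_force: 0.0
```

move_arm(
  commands=[
    [88, 0, 0, 0, 0],
    [88, 0, 0, 0, 0],
    [88, 0, 0, 0, 0],
    [88, 0, 0, 0, 0],
    [88, 0, 0, 0, 0],
    [88, 0, 0, 0, 0],
    [88, 0, 0, 0, 0],
  ],
)

```text
clock: 7.15
eef_pos: [0.3911, -0.3976, 0.0142]
tcp_rot: [3.142, -0.0, 0.723]
force: [-0.5, -0.7, -0.3]
opening: 0.615
gripper_force: 0.0
```

```bash
python3 - <<'E'
from h import *
f=wrist(); st=state(); print(st["opening"],st["eef_pos"],st["force"])
s=grab_frame("scene"); e=np.array(st["eef_pos"]); ty=np.array([np.sin(st["tcp_rot"][2]),-np.cos(st["tcp_rot"][2]),0])
for k in(-.05,.05):print(pix(s,e+k*ty),pix(f,e+k*ty))
a=cv2.resize(f["image"],(440,330)); b=cv2.resize(s["image"][200:290,210:300],(330,330),interpolation=2)
cv2.imwrite("pics/w4.png",np.clip(np.hstack([a,b]).astype(float)*1.6,0,255).astype(np.uint8))
E
```

```text
0.6618599278502891 [ 0.39104466 -0.39757702  0.01422973] [-0.20052241 -0.4691498  -0.19747161]
[223.68862643 268.19637254] [188.70113163 246.19549407]
[268.37069837 269.91738318] [360.53330297 245.92420954]
```

View pics/w4.png

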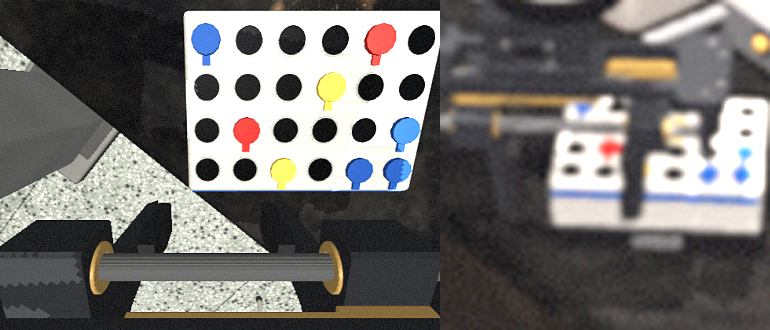

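Both views agree: the fingertips end roughly 17–35 mm above the stated TCP at any opening; so TCP z≈0 puts tips at mid‑block height. The block is square to the tool (stripe edge level at row 190).

move_arm(
  commands=[
    [0, 0, 0, 0, 0],
    [0, 0, 0, 0, 0],
    [0, 0, 0, 0, 0],
    [0, 0, 0, 0, 0],
    [0, 0, 0, 5, 0],
    [0, 0, 0, 5, 0],
    [0, 0, 0, 4, 0],
    [0, 0, 0, 0, 0],
  ],
)

```text
clock: 8.05
eef_pos: [0.3906, -0.3969, -0.0008]
tcp_rot: [-3.14, -0.0, 0.723]
force: [-0.5, -0.4, -0.3]
opening: 0.033
gripper_force: 0.0
```

move_arm(
  commands=[
    [0, 3, 0, 0, 0],
    [0, 7.7, -2.8, 0, 3],
    [0, 7.7, -2.8, 0, 3],
    [0, 0, 0, 0, 0],
  ],
)

```text
clock: 8.45
eef_pos: [0.4018, -0.381, 0.0003]
tcp_rot: [3.142, 0.0, 0.618]
force: [0.1, -0.4, 0.6]
opening: 0.004
gripper_force: 0.0
```

```bash
cat >> h.py <<'E'
D0=np.array([.621,-.364]); DA=np.radians(-7.8)
def wblock(f=None,z=.054):
    "block top from wrist view: front edge line and left/right corners via white mask"
    f=f or wrist(); im=f["image"].astype(int); m=((im.min(2)>95)&(im.max(2)-im.min(2)<35)).astype(np.uint8)
    m=cv2.morphologyEx(m,cv2.MORPH_OPEN,np.ones((3,3)))
    return m
def net(c):
    f=wrist() if c=="wrist" else grab_frame(c); o={}
    for n in("block","block_back","block_end"):
        r=landmark_of(c,n)[:1]
        if r: o[n]=at(f,r[0]["pixel"],Z[n])[:2]; print(c,n,round(r[0]["score"],2),np.round(o[n],3))
    return f
E
python3 - <<'E'
from h import *
st=state(); print(st["eef_pos"],st["force"]); net("scene"); net("wrist"); f=net("top")
E
```

```text
[ 4.01824750e-01 -3.80974887e-01  3.36006802e-04] [ 0.09509669 -0.44483575  0.57990261]
scene block 0.87 [ 0.476 -0.385]
scene block_back 0.6 [ 0.528 -0.352]
scene block_end 0.84 [ 0.442 -0.336]
wrist block 0.96 [ 0.477 -0.387]
wrist block_back 0.74 [ 0.518 -0.36 ]
top block 0.96 [ 0.473 -0.392]
top block_back 0.96 [ 0.519 -0.363]
top block_end 0.82 [ 0.437 -0.333]
```

```bash
cat >> h.py <<'E'
from scipy.optimize import differential_evolution
def proj(f,P):
    K=np.array(f["K"]); q=(P-np.array(f["origin"]))@RM(f); u=np.c_[q[:,0],-q[:,1],-q[:,2]]@K.T; return u[:,:2]/u[:,2:]
def pose(init,span=(.035,.035,.35),cams=("top","wrist"),verbose=1):
    F=[wrist() if c=="wrist" else grab_frame(c) for c in cams]
    G=[cv2.GaussianBlur(f["image"].min(2),(3,3),0).astype(np.float32) for f in F]
    a=np.linspace(-.9,.9,40); hx,hy,e=.048,.065,.0035
    def ring(k): return np.r_[np.c_[0*a+hx+k,a*hy],np.c_[a*hx,0*a+hy+k],np.c_[a*hx,0*a-hy-k],np.c_[0*a-hx-k,a*hy]]
    I,O=ring(-e),ring(e)
    def sc(v,G=G,F=F):
        c,s=np.cos(v[2]),np.sin(v[2]); R=np.array([[c,s],[-s,c]]); t=0
        for f,g in zip(F,G):
            b=[]
            for Q in(I,O):
                p=proj(f,np.c_[Q@R+v[:2],np.full(len(Q),.054)]).astype(np.float32)
                b.append(cv2.remap(g,p[:,:1],p[:,1:],1,borderMode=cv2.BORDER_CONSTANT,borderValue=60)[:,0])
            t+=np.clip(b[0]-b[1],-20,60).mean()
        return -t
    r=differential_evolution(sc,[(i-s,i+s) for i,s in zip(init,span)],seed=1,tol=1e-6,maxiter=150,popsize=20)
    v=r.x; d=v[:2]-D0; c,s=np.cos(DA),np.sin(DA)
    print("pose",np.round(v[:2],4),"yaw",round(np.degrees(v[2]),1),"score",round(-r.fun,1),"| dock: short mm",round(-48-1000*(c*d[0]+s*d[1]),1),"y mm",round(1000*(c*d[1]-s*d[0]),1),"ang",round(np.degrees(v[2]-DA),1))
    return v
E
python3 - <<'E'
from h import *
for c in(("top","wrist"),("top",),("wrist",)): pose((.477,-.389,.62),cams=c)
E
```

```text
pose [ 0.4773 -0.3882] yaw 34.2 score 86.1 | dock: short mm 91.1 y mm -43.5 ang 42.0
pose [ 0.4773 -0.3901] yaw 34.1 score 38.7 | dock: short mm 90.9 y mm -45.4 ang 41.9
pose [ 0.476  -0.3865] yaw 34.5 score 48.5 | dock: short mm 92.6 y mm -42.0 ang 42.3
```

move_arm(
  commands=[
    [0, 7.7, -2.8, 0, 3],
    [0, 7.7, -2.8, 0, 3],
    [0, 7.7, -2.8, 0, 3],
    [0, 7.7, -2.8, 0, 3],
    [0, 7.7, -2.8, 0, 3],
    [0, 7.7, -2.8, 0, 3],
    [0, 7.7, -2.8, 0, 3],
    [0, 0, 0, 0, 0],
  ],
)

```text
clock: 10.05
eef_pos: [0.4407, -0.3398, 0.0002]
tcp_rot: [-3.141, 0.001, 0.252]
force: [-0.9, 0.3, 0.2]
opening: 0.009
gripper_force: 0.5
```

```bash
python3 - <<'E'
from h import *
st=state(); print(st["eef_pos"],st["tcp_rot"][2],st["force"])
for c in(("top","wrist"),("wrist",)): pose((.505,-.38,.25),cams=c)
E
```

```text
[ 4.40742693e-01 -3.39760972e-01  1.91931163e-04] 0.25170448322259786 [-0.90950104  0.32285478  0.15474074]
pose [ 0.5075 -0.3711] yaw 13.8 score 80.9 | dock: short mm 63.5 y mm -22.5 ang 21.6
pose [ 0.5079 -0.3712] yaw 13.2 score 48.9 | dock: short mm 63.1 y mm -22.5 ang 21.0
```

move_arm(
  commands=[
    [0, 7.7, -2.8, 0, 3],
    [0, 7.7, -2.8, 0, 3],
    [0, 7.7, -2.8, 0, 3],
    [0, 7.7, -2.8, 0, 3],
    [0, 7.7, -2.8, 0, 3],
    [0, 7.7, -2.8, 0, 3],
    [0, 0, 0, 0, 0],
  ],
)

```text
clock: 10.9
eef_pos: [0.4843, -0.3177, 0.0001]
tcp_rot: [-3.141, 0.001, -0.062]
force: [-1.8, 0.8, 1.3]
opening: 0.004
gripper_force: 0.8
```

```bash
python3 - <<'E'
from h import *
st=state(); print(st["eef_pos"],st["tcp_rot"][2],st["force"])
for c in(("top","wrist"),("wrist",)): pose((.535,-.368,-.07),cams=c)
E
```

```text
[ 4.84321504e-01 -3.17662031e-01  6.93235652e-05] -0.06211351292934997 [-1.80747793  0.83518833  1.28720106]
pose [ 0.5387 -0.3704] yaw -5.5 score 77.5 | dock: short mm 32.7 y mm -17.5 ang 2.3
pose [ 0.5383 -0.3681] yaw -4.7 score 48.8 | dock: short mm 33.4 y mm -15.3 ang 3.1
```

move_arm(
  commands=[
    [40, -10, 0, 0, 0],
    [40, -5, 0, -30, 0],
    [40, 0, 0, -45, 0],
    [40, 22, 44, 0, -8],
    [40, 0, 0, 0, -8],
    [40, 0, 0, 0, -8],
    [40, 0, 0, 0, -8],
    [40, 0, 0, 0, -8],
  ],
)

```text
clock: 11.85
eef_pos: [0.4881, -0.3627, 0.0751]
tcp_rot: [3.141, -0.0, 0.642]
force: [-0.2, 0.4, -0.3]
opening: 0.455
gripper_force: 0.0
```

move_arm(
  commands=[
    [40, 0, 0, 0, -8],
    [40, 0, 0, 0, -8],
    [40, 0, 0, 0, -8],
    [40, 0, 0, 0, -8],
    [40, 0, 0, 0, -8],
    [40, 0, 0, 0, -5.8],
    [40, 0, 0, 0, 0],
    [40, 0, 0, 0, 0],
  ],
)

```text
clock: 12.65
eef_pos: [0.4884, -0.3625, 0.0753]
tcp_rot: [3.141, 0.0, 1.432]
force: [-0.2, -0.2, 0.3]
opening: 0.453
gripper_force: 0.0
```

```bash
cat >> h.py <<'E'
def rel(target):
    s=state(); y=s["tcp_rot"][2]; d=np.array(target)-np.array(s["eef_pos"][:2]); print("tool at",np.round(s["eef_pos"],4),"yaw",round(np.degrees(y),1),"F",np.round(s["force"],1),"need mm x",round(1000*(np.cos(y)*d[0]+np.sin(y)*d[1]),1),"y",round(1000*(np.sin(y)*d[0]-np.cos(y)*d[1]),1))
def dk(x,y): return D0+np.array([np.cos(DA)*x-np.sin(DA)*y,np.sin(DA)*x+np.cos(DA)*y])
E
python3 - <<'E'
from h import *
pose((.5387,-.3704,-.09),cams=("top",)); v=pose((.5387,-.3704,-.09)); rel(v[:2]-.084*np.array([.136,.991]))
f=grab_frame("top"); show(f)
im=f["image"]; cv2.imwrite("pics/t5.png",cv2.resize(im[130:270,230:400],None,fx=4.5,fy=4.25,interpolation=2))
E
```

```text
pose [ 0.5261 -0.3817] yaw 10.8 score 11.9 | dock: short mm 43.6 y mm -30.4 ang 18.6
pose [ 0.5376 -0.3701] yaw -5.1 score 53.1 | dock: short mm 33.8 y mm -17.4 ang 2.7
tool at [ 0.4886 -0.3624  0.0752] yaw 82.1 F [ 0.2  0.  -1.3] need mm x -84.9 y 49.6
```

View pics/t5.png

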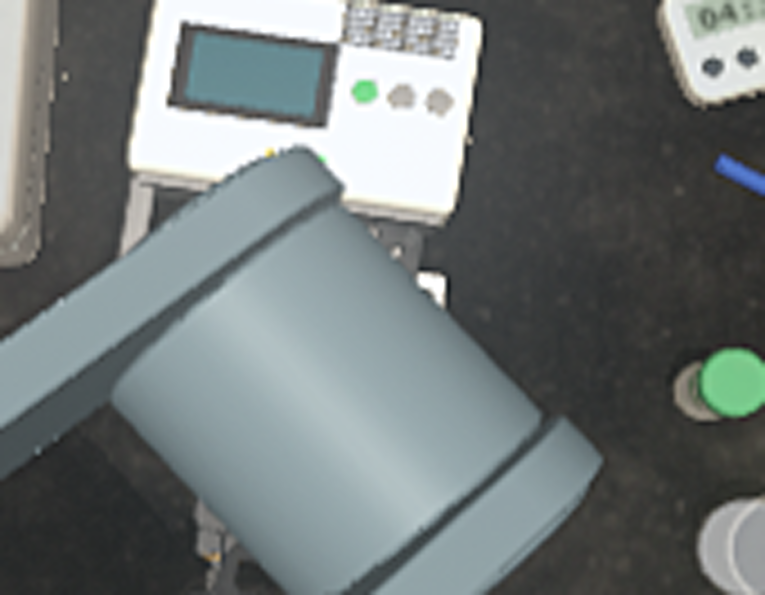

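The picture shows the gripper still above the block (translation was short), the dock clear ahead; move to the block's right end and down.

move_arm(
  commands=[
    [40, -43, 25, 0, 0],
    [40, -42, 25, 0, 0],
    [40, 0, 0, 0, 0],
    [40, 0, 0, 0, 0],
    [40, 0, 0, 35, 0],
    [40, 0, 0, 30, 0],
    [40, 0, 0, 10, 0],
    [40, 0, 0, 0, 0],
  ],
)

```text
clock: 13.65
eef_pos: [0.5256, -0.451, -0.0015]
tcp_rot: [-3.139, -0.003, 1.435]
force: [-0.6, -0.3, 0.2]
opening: 0.452
gripper_force: 0.0
```

```bash
python3 - <<'E'
from h import *
v=pose((.5387,-.3704,-.09)); rel(v[:2]-.074*np.array([.136,.991])); 
# dock yaw: landmarks by wrist and top
for c in("wrist","top"):
  f=wrist() if c=="wrist" else grab_frame(c)
  for n in("dock","stop_face"):
    r=landmark_of(c,n)[:1]
    if r: print(c,n,r[0]["score"],at(f,r[0]["pixel"],Z[n]))
print(dk(0,0),dk(-.034,.065))
E
```

```text
pose [ 0.5387 -0.3691] yaw -5.0 score 67.9 | dock: short mm 32.8 y mm -16.2 ang 2.8
tool at [ 0.5274 -0.4534  0.0017] yaw 82.2 F [0.3 0.3 0.2] need mm x 11.1 y -0.2
wrist dock 0.86 [ 0.61943656 -0.35974447  0.        ]
top dock 0.89 [ 0.62677278 -0.35349726  0.        ]
top stop_face 0.77 [ 0.59562669 -0.29159367  0.0175    ]
[ 0.621 -0.364] [ 0.59613609 -0.29498706]
```

move_arm(
  commands=[
    [40, 5, 0, 0, 0],
    [40, 4, 0, 0, 0],
    [40, 4, 0, 0, 0],
    [40, 4, 0, 0, 0],
    [40, 4, 0, 0, 0],
    [40, 0, 0, 0, 0],
  ],
)

```text
clock: 14.65
eef_pos: [0.5295, -0.4327, 0.0005]
tcp_rot: [-3.141, 0.001, 1.435]
force: [-1.3, -3.2, 2.3]
opening: 0.452
gripper_force: 1.7
```

```bash
python3 - <<'E'
from h import *
v=pose((.5387,-.3604,-.1)); rel(v[:2]-.074*np.array([.136,.991])); pose((.5387,-.3604,-.1),cams=("wrist",))
E
```

```text
pose [ 0.5466 -0.3426] yaw -8.8 score 66.6 | dock: short mm 28.6 y mm 11.1 ang -1.0
tool at [ 5.295e-01 -4.328e-01  5.000e-04] yaw 82.2 F [-1.7 -2.6  1.4] need mm x 17.6 y 4.7
pose [ 0.5431 -0.3593] yaw -7.7 score 39.0 | dock: short mm 29.9 y mm -6.0 ang 0.1
```

move_arm(
  commands=[
    [40, 2, 0, 0, 0],
    [40, 1.5, 0, 0, 0],
    [40, 0, 0, 0, 0],
  ],
)

```text
clock: 15.1
eef_pos: [0.5301, -0.4298, 0.0005]
tcp_rot: [3.141, 0.001, 1.435]
force: [-1.9, -4.6, 1.2]
opening: 0.454
gripper_force: 2.4
```

```bash
python3 - <<'E'
from h import *
v=pose((.543,-.357,-.135),(.015,.012,.1),cams=("wrist",)); rel(v[:2])
f=wrist(); print(pix(f,[*dk(-.068,.065),.035]),pix(f,[*v[:2],.054]))
g=f["image"].min(2)
# stop bar + block left end along dock y, at x=-.05..-.02
for x in(-.06,-.05,-.04,-.03):
    print(x,[int(g[int(q[1]),int(q[0])]) if 0<=q[0]<560 and 0<=q[1]<420 else -1 for y in np.arange(.05,.082,.002) for q in[pix(f,[*dk(x,y),.035])]])
E
```

```text
pose [ 0.5439 -0.3569] yaw -8.0 score 39.0 | dock: short mm 29.4 y mm -3.5 ang -0.2
tool at [ 5.301e-01 -4.298e-01  5.000e-04] yaw 82.2 F [-1.  -4.8  1.5] need mm x 74.1 y 3.8
[310.82008773 -84.74813619] [285.27407336 112.59907056]
-0.06 [-1, -1, -1, -1, -1, -1, -1, -1, -1, -1, -1, -1, -1, -1, -1, -1]
-0.05 [-1, -1, -1, -1, -1, -1, -1, -1, -1, -1, -1, -1, -1, -1, -1, -1]
-0.04 [-1, -1, -1, -1, -1, -1, -1, -1, -1, -1, -1, -1, -1, -1, -1, -1]
-0.03 [-1, -1, -1, -1, -1, -1, -1, -1, -1, -1, -1, -1, -1, -1, -1, -1]
```

move_arm(
  commands=[
    [70, -10, 0, 0, 0],
    [70, 0, 0, -35, 0],
    [70, 0, 0, -40, 0],
    [70, 38, -32, 0, 0],
    [70, 38, -31, 0, 0],
    [70, 0, 0, 0, 8.2],
    [70, 0, 0, 0, 8.2],
    [70, 0, 0, 0, 8.2],
  ],
)

```text
clock: 16.0
eef_pos: [0.4766, -0.3542, 0.0751]
tcp_rot: [-3.141, -0.001, 1.0]
force: [-0.3, -0.0, 0.6]
opening: 0.796
gripper_force: 0.0
```

move_arm(
  commands=[
    [70, 0, 0, 0, 8.2],
    [70, 0, 0, 0, 8.2],
    [70, 0, 0, 0, 8.2],
    [70, 0, 0, 0, 8.2],
    [70, 0, 0, 0, 8.2],
    [70, 0, 0, 0, 8.2],
    [70, 0, 0, 0, 8.2],
    [70, 0, 0, 0, 8],
  ],
)

```text
clock: 16.8
eef_pos: [0.4767, -0.3546, 0.0748]
tcp_rot: [-3.14, 0.0, -0.142]
force: [0.3, -0.4, 0.2]
opening: 0.793
gripper_force: 0.0
```

```bash
python3 - <<'E'
from h import *
v=pose((.543,-.357,-.135),(.015,.012,.1),cams=("wrist",)); rel((.4765,-.356)); print(state()["opening"])
# dock in the wrist view: bright dock-top edge along x
f=wrist(); g=cv2.GaussianBlur(f["image"].min(2),(3,3),0)
for y in(-.06,-.03,0,.03,.055):
    print(y,[int(g[int(q[1]),int(q[0])]) if 0<=q[0]<560 and 0<=q[1]<420 else -1 for x in np.arange(-.012,.02,.002) for q in[pix(f,[*dk(x,y),.055])]])
E
```

```text
pose [ 0.5442 -0.3553] yaw -7.8 score 57.7 | dock: short mm 29.2 y mm -1.8 ang -0.0
tool at [ 0.4767 -0.3546  0.0748] yaw -8.5 F [-0.   0.3 -0.4] need mm x -0.0 y 1.4
0.7927164469130138
-0.06 [-1, -1, -1, -1, -1, -1, -1, -1, -1, -1, -1, -1, -1, -1, -1, -1]
-0.03 [-1, -1, -1, -1, -1, -1, -1, -1, -1, -1, -1, -1, -1, -1, -1, -1]
0 [-1, -1, -1, -1, -1, -1, -1, -1, -1, -1, -1, -1, -1, -1, -1, -1]
0.03 [-1, -1, -1, -1, -1, -1, -1, -1, -1, -1, -1, -1, -1, -1, -1, -1]
0.055 [73, -1, -1, -1, -1, -1, -1, -1, -1, -1, -1, -1, -1, -1, -1, -1]
```

move_arm(
  commands=[
    [70, 0, 0, 35, -0.5],
    [70, 0, 0, 30, 0],
    [70, 0, 0, 10, 0],
    [70, 5, 0, 0, 0],
    [70, 6, 0, 0, 0],
    [70, 6, 0, 0, 0],
    [70, 5, 0, 0, 0],
    [70, 0, 0, 0, 0],
  ],
)

```text
clock: 17.7
eef_pos: [0.4997, -0.3584, 0.0011]
tcp_rot: [3.141, -0.002, -0.126]
force: [-0.8, 0.4, -0.1]
opening: 0.792
gripper_force: 0.4
```

```bash
python3 - <<'E'
from h import *
v=pose((.558,-.358,-.135),(.015,.015,.1),cams=("wrist",)); rel(v[:2])
v=pose((.558,-.358,-.135),(.015,.015,.1),cams=("top","wrist")); f=grab_frame("top"); g=cv2.GaussianBlur(f["image"].min(2),(3,3),0)
for y in(-.07,-.05,-.025,0,.025,.05):
    print(y,[int(g[int(q[1]),int(q[0])]) for x in np.arange(-.02,.014,.002) for q in[pix(f,[*dk(x,y),.055])]])
E
```

```text
pose [ 0.5576 -0.3571] yaw -7.2 score 58.7 | dock: short mm 15.8 y mm -1.8 ang 0.6
tool at [ 0.4997 -0.3584  0.0011] yaw -7.3 F [-0.6  0.1  0.4] need mm x 57.2 y -8.6
pose [ 0.5587 -0.3574] yaw -6.0 score 74.4 | dock: short mm 14.6 y mm -2.0 ang 1.8
-0.07 [75, 72, 72, 72, 79, 85, 103, 150, 174, 180, 208, 237, 247, 247, 247, 247, 247]
-0.05 [240, 178, 97, 73, 86, 95, 121, 121, 163, 175, 195, 227, 245, 248, 247, 247, 247]
-0.025 [163, 139, 105, 111, 120, 120, 121, 147, 170, 176, 201, 232, 247, 247, 247, 247, 247]
0 [103, 99, 99, 95, 107, 125, 133, 133, 128, 124, 119, 115, 126, 126, 163, 243, 250]
0.025 [146, 146, 146, 146, 146, 147, 147, 146, 141, 137, 137, 158, 179, 226, 248, 249, 247]
0.05 [188, 112, 83, 78, 87, 94, 118, 158, 161, 175, 194, 226, 245, 248, 247, 247, 247]
```

move_arm(
  commands=[
    [70, 2, 0, 0, 0.5],
    [70, 2.5, 0, 0, 0],
    [70, 2.5, 0, 0, 0],
    [70, 2.5, 0, 0, 0],
    [70, 2, 0, 0, 0],
    [70, 2, 0, 0, 0],
    [70, 0, 0, 0, 0],
  ],
)

```text
clock: 18.6
eef_pos: [0.51, -0.3596, 0.0007]
tcp_rot: [-3.141, 0.004, -0.136]
force: [-10.5, 1.9, 8.6]
opening: 0.797
gripper_force: 5.1
```

move_arm(
  commands=[
    [70, 1, 0, 0, 0],
    [70, 1, 0, 0, 0],
    [70, 0, 0, 0, 0],
  ],
)

```text
clock: 18.9
eef_pos: [0.5111, -0.3597, 0.0007]
tcp_rot: [-3.141, 0.006, -0.136]
force: [-14.0, 1.4, 10.5]
opening: 0.8
gripper_force: 7.0
```

```bash
python3 - <<'E'
from h import *
v=pose((.57,-.358,-.135),(.015,.015,.1),cams=("wrist",)); rel(v[:2])
v=pose((.57,-.358,-.135),(.015,.015,.1)); f=grab_frame("top"); net("top")
g=cv2.GaussianBlur(f["image"].min(2),(3,3),0)
for y in(-.055,-.04,.04,.055):
    print(y,[int(g[int(q[1]),int(q[0])]) for x in np.arange(-.03,.006,.002) for q in[pix(f,[*dk(x,y),.055])]])
E
```

```text
pose [ 0.5714 -0.3594] yaw -7.5 score 57.6 | dock: short mm 1.8 y mm -2.2 ang 0.3
tool at [ 0.5111 -0.3597  0.0007] yaw -7.8 F [-14.1   2.7  10.4] need mm x 59.7 y -8.5
pose [ 0.5695 -0.3593] yaw -8.1 score 68.0 | dock: short mm 3.6 y mm -2.3 ang -0.3
-0.055 [121, 118, 114, 96, 87, 81, 95, 148, 148, 216, 248, 231, 197, 167, 169, 203, 236, 246]
-0.04 [137, 135, 133, 129, 127, 124, 119, 113, 115, 115, 189, 217, 201, 173, 171, 202, 234, 247]
0.04 [125, 142, 144, 146, 145, 145, 145, 145, 145, 145, 145, 146, 145, 145, 146, 146, 146, 147]
0.055 [144, 144, 144, 144, 144, 145, 145, 145, 145, 146, 143, 139, 142, 151, 173, 212, 244, 244]
```

move_arm(
  commands=[
    [70, 1, 0, 0, 0],
    [70, 1, 0, 0, 0],
    [70, 0, 0, 0, 0],
    [70, 0, 0, 0, 0],
  ],
)

```text
clock: 19.7
eef_pos: [0.511, -0.3596, 0.0007]
tcp_rot: [-3.14, 0.01, -0.136]
force: [-22.4, 3.6, 16.3]
opening: 0.797
gripper_force: 11.3
```

move_arm(
  commands=[
    [40, -5, 0, 0, 0],
    [40, -10, 0, 0, 0],
    [40, 0, 0, -35, 0],
    [40, 0, 0, -40, 0],
    [40, 0, 0, 0, -8.2],
    [40, 0, 0, 0, -8.2],
    [40, 0, 0, 0, -8.2],
    [40, 0, 0, 0, -8.2],
  ],
)

```text
clock: 20.5
eef_pos: [0.501, -0.3582, 0.0755]
tcp_rot: [3.141, -0.001, 0.442]
force: [0.8, -0.5, 0.3]
opening: 0.453
gripper_force: 0.0
```

move_arm(
  commands=[
    [40, 0, 0, 0, -8.2],
    [40, 0, 0, 0, -8.2],
    [40, 0, 0, 0, -8.2],
    [40, 0, 0, 0, -8.2],
    [40, 0, 0, 0, -8.2],
    [40, 0, 0, 0, -8.2],
    [40, 0, 0, 0, -8.0],
    [40, 0, 0, 0, 0],
  ],
)

```text
clock: 21.3
eef_pos: [0.5009, -0.3582, 0.0753]
tcp_rot: [3.141, 0.0, 1.436]
force: [0.6, -0.8, 0.4]
opening: 0.455
gripper_force: 0.0
```

```bash
python3 - <<'E'
from h import *
v=pose((.57,-.358,-.135),(.015,.015,.1)); rel(dk(-.050,-.088))
E
```

```text
pose [ 0.5681 -0.3598] yaw -7.7 score 48.3 | dock: short mm 5.0 y mm -3.0 ang 0.1
tool at [ 0.501  -0.3582  0.0753] yaw 82.0 F [ 0.1 -0.2 -1. ] need mm x -77.2 y 70.0
```

move_arm(
  commands=[
    [40, -39, 33, 0, 0],
    [40, -38, 32, 0, 0],
    [40, 0, 0, 0, 0],
    [40, 0, 0, 0, 0],
    [40, 0, 0, 35, 0],
    [40, 0, 0, 25, 0],
    [40, 0, 0, 9, 0],
    [40, 0, 0, 0, 0],
  ],
)

```text
clock: 22.2
eef_pos: [0.5532, -0.4405, 0.0049]
tcp_rot: [-3.139, -0.002, 1.435]
force: [0.8, -0.4, 0.1]
opening: 0.454
gripper_force: 0.0
```

```bash
python3 - <<'E'
from h import *
v=pose((.57,-.358,-.135),(.015,.015,.1)); rel(dk(-.055,-.077)); v=pose((.57,-.358,-.135),(.015,.015,.1),cams=("wrist",))
E
```

```text
pose [ 0.571  -0.3431] yaw -7.5 score 65.3 | dock: short mm 4.4 y mm 13.9 ang 0.3
tool at [ 0.5549 -0.4425  0.0078] yaw 82.2 F [ 0.  -0.2  0.7] need mm x 9.8 y -0.1
pose [ 0.5691 -0.3601] yaw -8.3 score 37.0 | dock: short mm 4.0 y mm -3.2 ang -0.5
```

move_arm(
  commands=[
    [40, 5, 0, 0, 0],
    [40, 3, 0, 0, 0],
    [40, 2, 0, 0, 0],
    [40, 1.5, 0, 0, 0],
    [40, 1.5, 0, 0, 0],
    [40, 0, 0, 0, 0],
  ],
)

```text
clock: 22.95
eef_pos: [0.5562, -0.4315, 0.0074]
tcp_rot: [3.14, 0.003, 1.435]
force: [-2.4, -4.8, 2.1]
opening: 0.452
gripper_force: 2.6
```

move_arm(
  commands=[
    [40, 1, 0, 0, 0],
    [40, 1, 0, 0, 0],
    [40, 0, 0, 0, 0],
  ],
)

```text
clock: 23.25
eef_pos: [0.5563, -0.4298, 0.0073]
tcp_rot: [3.14, 0.004, 1.435]
force: [-1.2, -6.0, 1.5]
opening: 0.453
gripper_force: 3.0
```

move_arm(
  commands=[
    [40, 1, 0.3, 0, 0],
    [40, 1, 0.3, 0, 0],
    [40, 1, 0.2, 0, 0],
    [40, 0, 0, 0, 0],
  ],
)

```text
clock: 23.65
eef_pos: [0.5569, -0.4278, 0.0074]
tcp_rot: [3.141, 0.005, 1.434]
force: [-4.3, -7.5, 2.0]
opening: 0.453
gripper_force: 4.2
```

move_arm(
  commands=[
    [40, 1, 0.2, 0, 0],
    [40, 1, 0.2, 0, 0],
    [40, 0, 0, 0, 0],
  ],
)

```text
clock: 23.95
eef_pos: [0.5569, -0.4278, 0.0074]
tcp_rot: [3.141, 0.008, 1.434]
force: [-5.3, -13.6, -1.0]
opening: 0.454
gripper_force: 7.1
```

move_arm(
  commands=[
    [70, -10, 0, 0, 0],
    [70, 0, 0, -35, 0],
    [70, 0, 0, -35, 0],
    [70, 36, -34, 0, 0],
    [70, 35, -34, 0, 0],
    [70, 0, 0, 0, 8.2],
    [70, 0, 0, 0, 8.2],
    [70, 0, 0, 0, 8.2],
  ],
)

```text
clock: 24.75
eef_pos: [0.4991, -0.3524, 0.0766]
tcp_rot: [3.141, -0.001, 1.0]
force: [0.9, -0.5, -0.0]
opening: 0.799
gripper_force: 0.0
```

move_arm(
  commands=[
    [70, 0, 0, 0, 8.2],
    [70, 0, 0, 0, 8.2],
    [70, 0, 0, 0, 8.2],
    [70, 0, 0, 0, 8.2],
    [70, 0, 0, 0, 8.2],
    [70, 0, 0, 0, 8.2],
    [70, 0, 0, 0, 8.2],
    [70, 0, 0, 0, 7.8],
  ],
)

```text
clock: 25.55
eef_pos: [0.4992, -0.3527, 0.0763]
tcp_rot: [-3.141, -0.0, -0.138]
force: [-1.6, -0.2, -1.1]
opening: 0.791
gripper_force: 0.0
```

```bash
python3 - <<'E'
from h import *
v=pose((.57,-.358,-.135),(.015,.015,.1),cams=("wrist",)); rel((.511,-.3597)); print(state()["clock"])
E
```

```text
pose [ 0.5704 -0.352 ] yaw -7.6 score 59.8 | dock: short mm 3.7 y mm 5.0 ang 0.2
tool at [ 0.4993 -0.3528  0.0763] yaw -8.3 F [ 0.1  0.3 -0.1] need mm x 12.6 y 5.1
25.6
```

move_arm(
  commands=[
    [70, 0, 3, 35, -0.4],
    [70, 0, 0, 30, 0],
    [70, 0, 0, 7, 0],
    [70, 4, 0, 0, 0],
    [70, 4, 0, 0, 0],
    [70, 3, 0, 0, 0],
    [70, 2, 0, 0, 0],
    [70, 0, 0, 0, 0],
  ],
)

```text
clock: 26.4
eef_pos: [0.511, -0.3585, 0.006]
tcp_rot: [3.14, 0.002, -0.125]
force: [-8.2, 1.4, 6.6]
opening: 0.794
gripper_force: 4.2
```

move_arm(
  commands=[
    [70, 1, 0, 0, 0],
    [70, 1, 0, 0, 0],
    [70, 0, 0, 0, 0],
    [70, 0, 0, 0, 0],
  ],
)

```text
clock: 26.8
eef_pos: [0.5111, -0.3585, 0.006]
tcp_rot: [3.141, 0.005, -0.126]
force: [-15.8, 2.9, 12.3]
opening: 0.797
gripper_force: 8.0
```

move_arm(
  commands=[
    [70, -6, 0, 0, 0],
    [70, -20, 0, 0, 0],
    [70, -40, 0, 0, 0],
    [70, 0, 0, -50, 0],
    [70, -50, 0, -50, 0],
    [70, -50, 0, -30, 0],
    [70, -20, 0, 0, 0],
    [70, 0, 0, 0, 0],
  ],
)

```text
clock: 27.6
eef_pos: [0.3498, -0.3381, 0.1173]
tcp_rot: [3.139, -0.002, -0.127]
force: [-0.8, -0.5, 0.1]
opening: 0.795
gripper_force: 0.0
```

```bash
python3 - <<'E'
from h import *
v=pose((.57,-.358,-.135),(.015,.015,.1),cams=("top",)); f=net("top"); print(state()["eef_pos"])
g=f["image"].min(2)
for y in(-.074,-.055,-.04,-.02,0,.02,.04,.055):
    print(y,[int(g[int(round(q[1])),int(round(q[0]))]) for x in np.arange(-.02,.012,.002) for q in[pix(f,[*dk(x,y),.055])]])
print("end"); 
for x in(-.065,-.05,-.04,-.02):print(x,[int(g[int(round(q[1])),int(round(q[0]))]) for y in np.arange(.05,.09,.002) for q in[pix(f,[*dk(x,y),.05])]])
for n in("vial","beaker","red_marker","steel_forceps","tube"):
  r=landmark_of("top",n)[:1]
  if r: print(n,r[0]["score"],at(f,r[0]["pixel"],0)[:2])
E
```

```text
pose [ 0.5683 -0.3571] yaw -7.7 score 58.2 | dock: short mm 5.2 y mm -0.3 ang 0.1
top block 0.82 [ 0.569 -0.362]
top block_back 0.7 [ 0.619 -0.368]
[ 0.35151372 -0.33741288  0.11500583]
-0.074 [87, 84, 81, 80, 80, 80, 76, 92, 122, 134, 168, 216, 247, 250, 248, 246]
-0.055 [78, 83, 115, 164, 236, 253, 240, 193, 154, 172, 156, 212, 242, 244, 243, 243]
-0.04 [245, 246, 245, 244, 244, 245, 242, 197, 162, 168, 155, 211, 241, 244, 244, 243]
-0.02 [247, 248, 247, 244, 245, 245, 251, 200, 165, 167, 191, 232, 246, 244, 244, 244]
0 [249, 249, 248, 246, 245, 248, 221, 183, 183, 175, 160, 214, 246, 244, 244, 244]
0.02 [250, 250, 250, 249, 246, 245, 250, 198, 160, 158, 195, 235, 235, 245, 244, 244]
0.04 [249, 205, 238, 250, 247, 248, 248, 228, 171, 172, 174, 223, 247, 244, 243, 243]
0.055 [114, 112, 106, 92, 225, 255, 255, 218, 178, 171, 170, 221, 246, 244, 243, 243]
end
-0.065 [117, 76, 76, 68, 114, 233, 255, 134, 153, 180, 179, 179, 185, 173, 86, 70, 72, 73, 74, 74]
-0.05 [246, 247, 247, 246, 244, 246, 255, 134, 162, 162, 179, 180, 183, 170, 86, 71, 76, 76, 77, 77]
-0.04 [97, 82, 89, 89, 76, 106, 255, 169, 146, 180, 181, 180, 173, 173, 93, 74, 76, 78, 78, 80]
-0.02 [97, 108, 114, 109, 90, 237, 251, 251, 129, 175, 182, 176, 178, 159, 86, 76, 82, 83, 81, 81]
vial 0.77 [ 0.53068623 -0.56839661]
beaker 0.84 [ 0.44875977 -0.59036617]
red_marker 0.61 [ 0.44435369 -0.07961156]
steel_forceps 0.63 [ 0.45870034 -0.14244043]
tube 0.47 [ 0.54115015 -0.11562586]
```

```bash
python3 -c "
from h import *
print(state()['clock']); print(finish_job())"
```

```text
28.1
the job is handed in; nothing more can be done
None
```

I handed the job in at 28.1 s with the block pushed home. It stopped hard against both the fence and the side stop, square to the dock within about 0.2° by camera. The bystanders show no movement beyond camera error. I could not read the pins directly, and no verdict came back.

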